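# Load a keyed shaft into the rotary marking unit and hold it home

### The job

Turn the speed knob on the rotary unit's control box fully anticlockwise to its end stop, so that the drive stays off while you load it. Then take the keyed shaft with the flat-sided head from the rack, push its lower end into the hub of the rotary unit, turning it until the key slips into the keyway, and press on against the spring ejector until the shaft's shoulder sits flush on the hub. Finish while still holding the shaft pressed home like that, ready for the clamp screw to be tightened: do not let go, and leave all the other parts and tools where they are.

Things in the scene. Friction and masses are not known exactly. Their poses are not given: they have to be found in the camera images.
- speed_knob (a joint): angle of the speed knob in rad: 0 at the anticlockwise end stop, growing as the knob turns clockwise seen from above, to 4.71 at the other stop; it starts between 0.7 and 2.3. It turns against a light friction (0.04 N m) and stays where it is left.
- speed_knob_grip (a point): on the axis of the black speed knob, at the height to grip it, 37 mm above the control box. The knob is an upright bar 14 mm thick, 40 mm long, 32 mm high (top 7 mm above this point) on a 42 mm round skirt (top 23 mm below this point). The bar lies along this point's x axis (white pointer to -x): fingers close on it along y. The point turns with the knob; z is up.
- control_box: grey box 180 x 120 x 55 mm, fixed to the table, origin under its centre. The knob's axis is 42 mm from the centre towards -x (the robot); on the other half are two push buttons 9 mm high and a mushroom stop button 22 mm high, all 75 mm or more from the knob.
- keyed_shaft: bare steel shaft with key, upright, journal down, in a pocket of the rack; 0.47 to 0.63 kg. Origin: centre of its foot; z up along the shaft, key on its +x side. From the foot: journal 28 mm in diameter, 0 to 44 mm; shoulder collar 44 mm in diameter, 44 to 52 mm; head 52 to 92 mm with two upright flats square to x, 28 mm apart, 28 mm wide (head 40 mm wide along y); top at 94 mm.
- shaft_key (a point): middle of the keyed shaft's key, 28 mm above the foot and 17.3 mm from the axis on the +x side, axes as the shaft's. The key is 8 mm wide, has half-round ends and stands 3.3 mm out of the journal from 16 to 40 mm above the foot; below it the journal is plain and its lowest 3 mm taper to 22 mm in diameter. The other shafts in the rack have no key.
- shaft_shoulder (a point): on the keyed shaft's axis at the underside of its shoulder collar, 44 mm above the foot: the face that comes to sit on the hub. Axes as the shaft's.
- hub_mouth (a point): centre of the bore's mouth in the top face of the upright steel hub (60 mm in diameter, 46 mm high, on a 96 mm faceplate), 126 mm above the table. z points up out of the bore, x along the keyway, a groove open at the top that runs down the bore. Bore 30 mm in diameter; keyway 9.5 mm wide, its bottom 18.5 mm from the axis. The drive holds the hub: it turns only above 1.5 N m.
- ejector: brass spring ejector, a 20 mm disc in the hub's bore; origin at the centre of its upper face, 32 mm below the mouth at rest. It meets the shaft's foot there and pushes it up with 9 N, growing to 14 N when the shaft is home, 12 mm deeper. The shaft's weight alone does not press it down: if let go, the shaft rises again.
- rotary_unit: the grey gear housing that carries the hub, 130 x 130 mm and 70 mm high, with a black motor 57 mm wide reaching 155 mm out from the hub's axis on its +x side; fixed to the table. Origin under the hub's axis, on the table.
- rack: white plastic block 80 x 250 x 30 mm that holds three shafts, fixed to the table. Origin: centre of its underside. Three round pockets in line along its y axis at -78, 0 and 78 mm, 12 mm deep (floors 18 mm above the table), 31 mm in diameter.
- plain_shaft: bystander: steel shaft without key, round head, 96 mm tall, in the rack. Origin at its foot.
- hex_stub: bystander: steel stub with a hexagon head, no key, 76 mm tall, in the rack. Origin at its foot.
- collar: bystander: loose steel collar, 52 mm outside diameter, 16 mm high, lying on the table in front of the rotary unit. Origin under its centre.
- hex_key: bystander: T-handle hex key lying on the table in front of the rotary unit, 140 mm long, 10 mm high. Origin on the table under the blade, 50 mm from the handle.
- caliper: bystander: digital caliper lying on the table beyond the control box, about 200 mm long. Origin on the table under its beam.
- screwdriver: bystander: screwdriver, 200 mm, lying on the table beyond the rotary unit. Origin under its middle.
- oil_bottle: bystander: white oil bottle, 44 mm in diameter, 110 mm tall, standing beyond the rotary unit. Origin under its centre.
Not all that is in view belongs to the job. What is shaped like the keyed_shaft but purple or red is not meant.

How it is judged:
By the outcome, as a careful person would: the job done as asked, in the order asked, and still so for the second after the job is handed in, while the arm keeps its last pose, push and grip.
It also fails if it takes over 67 s, if anything falls off the work surface, if the arm or the gripper's body presses on something with over 40 N, if the wrist force passes 120 N, or if a joint passes its speed limit or range.

### The arm

A 6-joint arm with a two-finger parallel gripper is mounted at the origin on the work surface. World frame = base frame: x ahead of the robot, y to its left, z up, the work surface at z = 0. Lengths are in m, angles in degrees, forces in N, time in s.
With the tool pointing down it reaches from about 0.35 to 0.875 m from the base axis. Payload 4.2 kg.
Tool frame: the origin (TCP) lies midway between the tips of the shut fingers; the grasp point (between the pads) lies 19 mm behind it; y points along the fingers, z is the direction in which the jaws open and shut, and the axes are right-handed (so a half turn about y gives the same grasp; the last joint's range is limited). The gripper opens to 87 mm and grips with 3 to 60 N. Pads are 19 mm wide; open, the fingers measure 117 mm over their backs; the gripper's body (75 mm by 190 mm) begins 51 mm behind the grasp point.
Start: joints at [14.817, 22.042, 0.453, 0, -68.411, -14.817], TCP at [0.625, 0, 0.223] pointing down, gripper open.
Joint ranges: [-179.83, 179.83], [-69.29, 118.12], [-61.27, 80.66], [-181.25, 117.63], [-171.15, -9.14], [-177.46, 177.46]. Speed limits (degrees/s): [159.86, 159.86, 180, 180, 180, 180].

### API

Orientations are given as [roll, pitch, yaw] about the fixed x, y, z axes, in that order (R = Rz(yaw) Ry(pitch) Rx(roll)).
In Python, from workcell import env gives the robot as it stands. The module is installed in compiled form; this text tells all that it offers. Calls block until the motion is done:
- env.goto(position, orientation): joint-space move of the TCP to a pose.
- env.move_straight(position, rotation=None, rate=0.15, force_limit=None): straight line of the TCP; rotation=None keeps the orientation; rate is the mean speed in m/s. With force_limit (N) it stops when the force on the tool has changed by that much, and returns True; else False.
- env.set_joints(angles): joint-space move.
- env.gripper_to(opening, grasp_force=None): opening from 0.0 (shut) to 1.0 (fully open); grasp_force is the grip in N (None keeps the last); returns when the fingers have stopped.
- env.dwell(seconds).
- env.inverse_kinematics(position, orientation): joint angles nearest the present ones, or None.
- env.read_state(): the state.
- env.grab_frame(name): name is "scene" or "side" or "wrist"; returns a dict with "image" (384x512x3 uint8, blue, green, red), "fx", "fy", "cx", "cy" (pixels), "position" and "orientation" of the camera in the world. Camera axes: x right, y up, looking along -z (the intrinsics and any distortion apply to the point x, -y, -z); pixel columns grow to the right and rows downward; lengths in m; the calibration is good to about 2 mm. The wrist camera is an equidistant fisheye: a pixel r from the principal point sees the ray r / f radians off the axis. A picture is of the moment at which its call begins. There is no depth.
A pose or a line that the arm cannot do raises env.Unreachable and nothing moves.
- env.close_job(): hands the job in, once; it reports no verdict.
Trained networks look in a picture, given as the dict that the camera call returned (one of the last four; its "shot" number tells which), for a name from the list of things; names that differ only in an ending like _2 or _b are one class to them, and where a whole thing is asked for, a point or a joint stands for the part that bears it (a point fixed in the world has none). Each returns a list of dicts, best first, with "score" (0 to 1); they miss things now and then, are a little off and sometimes report something else, mostly with a low value. They report only what shows in the picture. A call takes as long as a camera call. They do not tell look-alikes from the thing itself.
- env.search_frame(picture, thing): "xyz" ([x, y, z] in m, in world coordinates, good to about 4 mm: the middle of the surface that is visible of it).
- env.trace(picture, thing): "mask" (384x512 bool, what is visible of it).
The state is a dict: "clock": time; "joint_positions": joint angles; "qvel": joint speeds; "joint_torque": joint torques, N m; "position": TCP position; "tool_rot": TCP orientation; "force": force on the tool from outside, world axes, zero at the start; "wrist_torque": the same for the moment, N m; "opening": opening from 0.0 (shut) to 1.0 (fully open).
Only numpy, scipy, OpenCV 4.12 (cv2) and the standard library are available. Lean on these libraries where they do the work, as an engineer would, in place of code of your own. Each camera call takes 0.05 s, during which the arm holds its last target. There are 200 camera calls.

## Working session

There is one attempt and no reset: what is moved stays moved. The work goes in short steps, each a Python script; the robot and the scene stay as the last script left them, time stands still between calls to the robot, and variables do not carry over. Pictures are saved under pics/ and viewed, about 8 in all and at most 12, crops included, and the job is handed in when it is done.

```bash
mkdir -p pics; ls; python3 - <<'E'
from workcell import env
import cv2,numpy as np
s=env.read_state(); print(s['clock'],s['position'],s['tool_rot'],s['opening'])
for c in ['scene','side','wrist']:
    f=env.grab_frame(c); cv2.imwrite(f'pics/{c}0.png',f['image'])
    print(c,np.round(f['position'],3),np.round(f['orientation'],1),f['fx'],f['cx'],f['cy'],[k for k in f])
    for t in ['speed_knob_grip','control_box','keyed_shaft','shaft_key','hub_mouth','rotary_unit','rack','plain_shaft','hex_stub','collar','ejector']:
        print(' ',t,[(np.round(d['xyz'],3).tolist(),round(d['score'],2)) for d in env.search_frame(f,t)[:3]])
a=cv2.imread('pics/scene0.png');b=cv2.imread('pics/side0.png')
print(env.read_state()['clock'])
E
```

```text
pics
0.0 [6.24379430e-01 3.42563124e-06 2.21440530e-01] [-8.98710496e+01  6.66525468e-03  8.99863082e+01] 0.9962516266272758
scene [1.177 0.558 0.613] [ 58.8  -0.4 131.8] 408.79100495375604 252.46079168876645 191.89928798271555 ['image', 'fx', 'fy', 'cx', 'cy', 'position', 'orientation', 'shot']
  speed_knob_grip [([0.554, -0.302, 0.081], 0.51)]
  control_box [([0.618, -0.267, 0.054], 0.7), ([0.744, -0.196, 0.008], 0.42)]
  keyed_shaft [([0.48, 0.25, 0.084], 0.9), ([0.355, 0.282, 0.066], 0.74), ([0.381, 0.201, 0.084], 0.72)]
  shaft_key [([0.357, 0.282, 0.062], 0.83), ([0.485, 0.25, 0.078], 0.76), ([0.503, 0.148, 0.065], 0.7)]
  hub_mouth [([0.559, 0.024, 0.094], 0.66), ([0.618, -0.263, 0.054], 0.46), ([0.555, -0.3, 0.08], 0.38)]
  rotary_unit [([0.584, 0.036, 0.067], 0.88)]
  rack [([0.503, 0.342, 0.031], 0.61)]
  plain_shaft [([0.493, 0.402, 0.077], 0.91)]
  hex_stub [([0.487, 0.321, 0.062], 0.92), ([0.486, 0.246, 0.078], 0.44)]
  collar [([0.399, 0.124, 0.015], 0.63)]
  ejector []
side [ 0.088 -0.724  0.697] [ 56.8  -1.3 -28.8] 437.1282713756465 258.00135365986034 189.531272189489
[... 731 characters left out ...]
.307, 0.069], 0.64)]
  collar [([0.399, 0.099, 0.005], 0.51)]
  ejector [([0.412, -0.093, 0.009], 0.44)]
wrist [ 0.625 -0.084  0.384] [-1.760e+01 -1.000e-01  1.799e+02] 297.3186396354542 258.5579515379097 188.28833096492906 ['image', 'fx', 'fy', 'cx', 'cy', 'position', 'orientation', 'shot']
  speed_knob_grip []
  control_box []
  keyed_shaft [([0.474, 0.229, 0.035], 0.52)]
  shaft_key [([0.473, 0.225, 0.031], 0.59)]
  hub_mouth [([0.548, -0.002, 0.094], 0.62), ([0.535, 0.013, 0.095], 0.37)]
  rotary_unit [([0.564, -0.005, 0.067], 0.74)]
  rack [([0.501, 0.218, 0.028], 0.64)]
  plain_shaft []
  hex_stub []
  collar [([0.413, 0.097, 0.017], 0.78)]
  ejector [([0.538, 0.012, 0.092], 0.53)]
1.8
```

View pics/scene0.png

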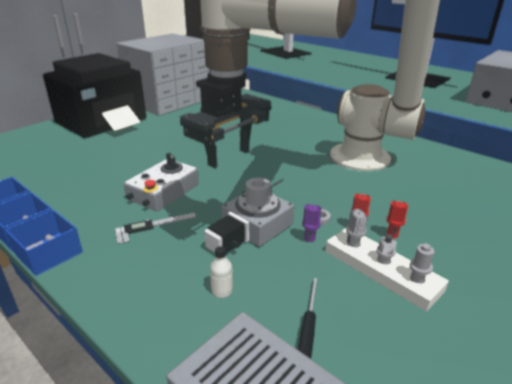

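View pics/wrist0.png

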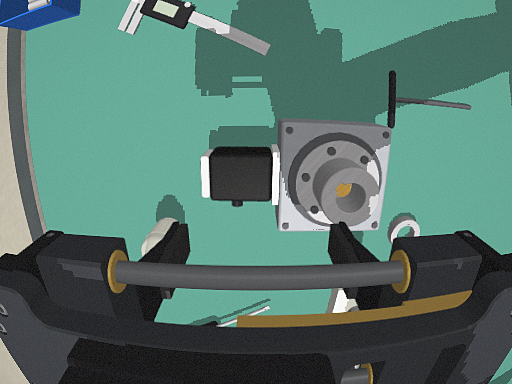

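Scene: the steel keyed shaft stands at about (356,226), at the rack's near end. Red and purple decoys are at (361,205), (397,213) and (312,220). The wrist view shows the hub mouth at (350,190). Next: look at the knob from above.

```bash
cat > h.py <<'E'
from workcell import env
import cv2,numpy as np
from scipy.spatial.transform import Rotation as R
def ray(f,uv,fish=True):
    a=np.array([(uv[0]-f['cx'])/f['fx'],(uv[1]-f['cy'])/f['fy']])
    if fish:
        t=np.hypot(*a); d=np.array([*(a/max(t,1e-9)*np.sin(t)),np.cos(t)])
    else: d=np.array([*a,1.])
    return R.from_euler('xyz',f['orientation'],degrees=True).apply(d*[1,-1,-1])
def onplane(f,uv,z,fish=True):
    d=ray(f,uv,fish); p=np.array(f['position']); return p+d*(z-p[2])/d[2]
def project(f,P):
    d=R.from_euler('xyz',f['orientation'],degrees=True).inv().apply(np.array(P)-f['position'])*[1,-1,-1]
    r=np.hypot(d[0],d[1]); t=np.arctan2(r,d[2]); return np.array([f['cx']+f['fx']*t*d[0]/r, f['cy']+f['fy']*t*d[1]/r])
def topdown(f,c,z,half,n=400):
    """rectified view of plane z, centre c; column=+x, row up=+y"""
    M=np.array([[project(f,[c[0]+(j/n*2-1)*half,c[1]-(i/n*2-1)*half,z]) for j in range(n)] for i in range(n)],np.float32)
    return cv2.remap(f['image'],M[...,0],M[...,1],cv2.INTER_CUBIC)
def st(t=''):
    s=env.read_state(); print(t,'t=%.2f'%s['clock'],np.round(s['position'],4),np.round(s['tool_rot'],1),'F',np.round(s['force'],1),'T',np.round(s['wrist_torque'],2),'op %.3f'%s['opening'],'q',np.round(s['joint_positions'],1)); return s
def ang(th): # jaws open along world direction th (deg)
    return [-90,0,th-90]   # tool z -> dir th+180 (same grasp line)
E
python3 - <<'E'
from h import *
import pickle
st()
env.goto([0.55,-0.20,0.25],[-90,0,90]); st()
f=env.grab_frame('wrist'); pickle.dump(f,open('knob.pkl','wb'))
for t in ['speed_knob_grip','control_box']:
    for d in env.search_frame(f,t)[:2]: print(t,np.round(d['xyz'],4),d['score'])
m=env.trace(f,'speed_knob_grip')
for d in m[:2]:
    ys,xs=np.nonzero(d['mask']); print(d['score'],xs.mean(),ys.mean(),len(xs))
cv2.imwrite('pics/knob_td.png',np.hstack([topdown(f,(0.55,-0.305),0.095,0.08,384),cv2.resize(f['image'],(400,300))[:, :].copy() if False else cv2.resize(f['image'],(410,384))]))
E
```

```text
t=1.80 [0.625  0.     0.2226] [-90.  -0.  90.] F [ 0.2  0.4 -0.4] T [ 0.04 -0.02 -0.  ] op 0.998 q [ 14.8  22.    0.5  -0.  -68.4 -14.8]
 t=2.67 [ 0.5504 -0.1994  0.2498] [-90.  -0.  90.] F [-0.3  1.3 -0.2] T [0.06 0.02 0.  ] op 0.998 q [ -4.1  17.2  -2.8  -0.  -70.    4.1]
speed_knob_grip [ 0.5498 -0.3097  0.0685] 0.93
control_box [ 0.5875 -0.304   0.0539] 0.86
0.7 226.12369966739791 80.6163753449862 14131
0.69 347.954347826087 227.0108695652174 460
```

View pics/knob_td.png

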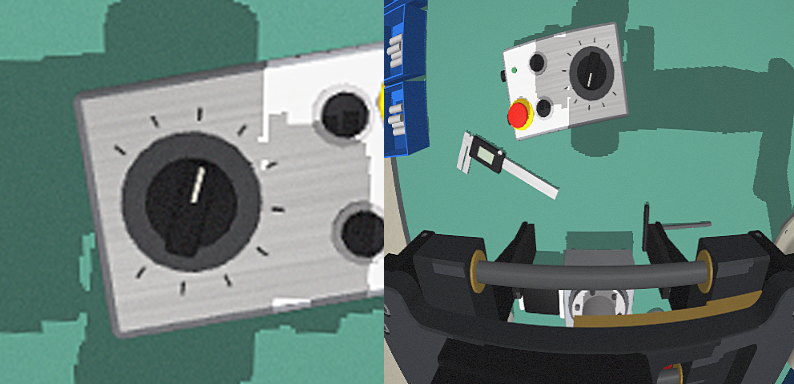

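The rectified view shows the knob's skirt centred at about (191,203). The bar points at about 76° (pointer end (201,168)), and the dial ticks start at 143° (ccw end). So about 67° anticlockwise remains. Grip it and turn it.

```bash
python3 - <<'E'
from h import *
p=np.array([0.5497,-0.3112,0.0745]); y0=76
env.gripper_to(0.5)
env.goto(p+[0,0,0.06],[-90,0,y0]); st()
print(env.move_straight(p,rate=0.1,force_limit=8)); st('down')
env.gripper_to(0.0,20); st('grip')
env.goto(p,[-90,0,y0+30])
env.goto(p,[-90,0,y0+55]); st(55)
for a in range(58,80,3):
    env.goto(p,[-90,0,y0+a]); s=st(a)
    if abs(s['wrist_torque'][2])>0.2: break
E
```

```text
t=4.53 [ 0.5505 -0.3114  0.1355] [-90.1   0.   76. ] F [-0.8 -0.1  0.4] T [-0.01 -0.05  0.02] op 0.501 q [-14.8  26.7  -5.3   0.  -57.9   0.9]
False
down t=5.28 [ 0.5505 -0.3112  0.0754] [-90.1   0.   76. ] F [0.6 0.7 0.2] T [-0.   -0.06  0.02] op 0.506 q [-14.8  30.2  -9.    0.  -50.7   0.9]
grip t=5.91 [ 0.55   -0.3113  0.0747] [-90.   0.  76.] F [ 0.6 -0.8  0.5] T [-0.09 -0.15  0.01] op 0.165 q [-14.9  30.3  -9.    0.  -50.6   0.9]
55 t=6.97 [ 0.5497 -0.3114  0.0747] [-90.    0.  130.8] F [ 0.1 -1.8  1.7] T [-0.39  0.2   0.03] op 0.161 q [-14.9  30.3  -9.    0.  -50.7  55.7]
58 t=7.22 [ 0.5496 -0.3114  0.0747] [-90.    0.  133.9] F [-0.  -0.6  1.7] T [-0.5   0.19  0.02] op 0.159 q [-14.9  30.3  -9.    0.  -50.7  58.7]
61 t=7.47 [ 0.5497 -0.3114  0.0747] [-90.    0.  136.9] F [-0.8 -1.3  1.8] T [-0.66  0.34  0.12] op 0.157 q [-14.9  30.3  -9.    0.  -50.7  61.7]
64 t=7.72 [ 0.5496 -0.3114  0.0747] [-90.    0.  139.9] F [-1.6 -2.2  1.9] T [-0.71  0.4   0.04] op 0.159 q [-14.9  30.3  -9.    0.  -50.7  64.7]
67 t=7.97 [ 0.5496 -0.3114  0.0747] [-90.    0.  142.9] F [-1.3 -2.8  2.6] T [-0.85  0.49  0.06] op 0.158 q [-14.9  30.3  -9.1   0.  -50.7  67.7]
70 t=8.22 [ 0.5496 -0.3114  0.0746] [-90.    0.  145.8] F [-2.5 -2.   3.6] T [-1.02  0.51 -0.32] op 0.159 q [-14.9  30.3  -9.    0.  -50.7  70.7]
```

```bash
python3 - <<'E'
from h import *
import pickle
p=np.array([0.5497,-0.3112,0.0745])
env.goto(p,[-90,0,148]); st('stop')
env.gripper_to(0.5); env.move_straight(p+[0,0,0.09],rate=0.2); st()
env.goto([0.55,-0.20,0.25],[-90,0,90])
f=env.grab_frame('wrist'); A=topdown(f,(0.55,-0.305),0.095,0.08,266)
env.gripper_to(1.0)
env.goto([0.55,0.09,0.28],[-90,0,90]); env.dwell(0.2)
f=env.grab_frame('wrist'); pickle.dump(f,open('hub.pkl','wb'))
for t in ['hub_mouth','ejector','rotary_unit']:
    for d in env.search_frame(f,t)[:2]: print(t,np.round(d['xyz'],4),d['score'])
B=topdown(f,(0.545,0.01),0.126,0.045,266)
env.goto([0.48,0.31,0.28],[-90,0,90]); env.dwell(0.2); st()
f=env.grab_frame('wrist'); pickle.dump(f,open('shaft.pkl','wb'))
for t in ['keyed_shaft','shaft_key','shaft_shoulder','rack']:
    for d in env.search_frame(f,t)[:3]: print(t,np.round(d['xyz'],4),d['score'])
C=topdown(f,(0.475,0.235),0.112,0.045,266)
cv2.imwrite('pics/three.png',np.hstack([A,B,C])); cv2.imwrite('pics/shaftraw.png',f['image'])
E
```

```text
stop t=8.47 [ 0.5496 -0.3113  0.0746] [-90.   -0.  147.9] F [-1.8 -2.7  3.7] T [-1.04  0.64 -0.49] op 0.166 q [-14.9  30.3  -9.1  -0.  -50.7  72.7]
 t=9.88 [ 0.549  -0.3108  0.1637] [-9.00e+01 -1.00e-01  1.48e+02] F [ 0.8  0.7 -1.5] T [-0.03  0.05 -0.01] op 0.503 q [-14.9  25.2  -3.4  -0.1 -61.5  72.9]
hub_mouth [0.5382 0.0075 0.0821] 0.58
hub_mouth [0.7426 0.092  0.0716] 0.48
ejector [0.5378 0.0068 0.0947] 0.79
ejector [ 0.4346 -0.0896  0.0086] 0.44
rotary_unit [0.5559 0.0052 0.0674] 0.78
 t=14.66 [0.4806 0.3087 0.2801] [-90.    0.   89.9] F [-0.1 -0.2  0.5] T [-0.01 -0.02  0.05] op 1.000 q [ 49.   14.8  -1.8   0.  -73.4 -49.1]
keyed_shaft [0.4909 0.1451 0.0935] 0.94
keyed_shaft [0.3526 0.2778 0.0924] 0.91
keyed_shaft [0.377  0.1999 0.0902] 0.68
shaft_key [0.3781 0.2022 0.0929] 0.93
shaft_key [0.3488 0.2791 0.0922] 0.83
shaft_key [0.4705 0.2383 0.1102] 0.75
shaft_shoulder [0.3475 0.2788 0.0899] 0.9
shaft_shoulder [0.3813 0.2016 0.0914] 0.82
shaft_shoulder [0.4929 0.1371 0.0931] 0.6
rack [0.4754 0.297  0.0254] 0.94
rack [0.4773 0.3113 0.084 ] 0.16
```

View pics/three.png

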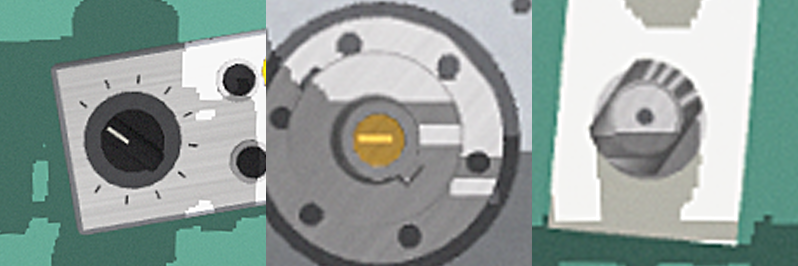

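View pics/shaftraw.png

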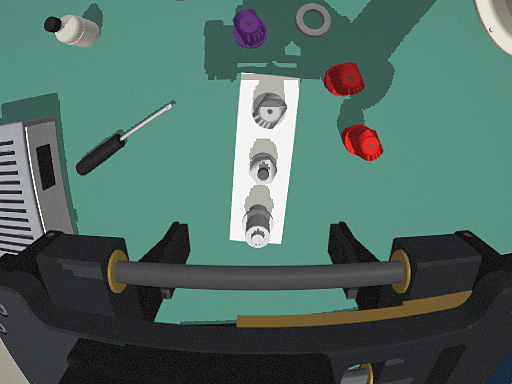

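Knob pointer now sits at the ccw end tick (143°). The keyway notch shows at lower right of the bore, panel pixel (408,180). Magnify the hub and shaft, and look for the key's side.

```bash
python3 - <<'E'
from h import *
import pickle
hub=pickle.load(open('hub.pkl','rb'));sh=pickle.load(open('shaft.pkl','rb'))
B=topdown(hub,(0.538,0.010),0.126,0.025,400)
C=topdown(sh,(0.47,0.237),0.112,0.03,400)
s=[]
for n,(x,y) in (('scene0',(356,226)),('side0',None or (0,0))):
    im=cv2.imread(f'pics/{n}.png')
    if n=='side0':
        f=env.grab_frame('side'); im=f['image']
        Rm=R.from_euler('xyz',f['orientation'],degrees=True).inv().apply(np.array([0.47,0.237,0.06])-f['position'])*[1,-1,-1]
        x,y=int(f['cx']+f['fx']*Rm[0]/Rm[2]),int(f['cy']+f['fy']*Rm[1]/Rm[2]); print(x,y,im.shape)
        im=cv2.imread('pics/side0.png')
    x=max(x,25);y=max(y,19)
    s.append(cv2.resize(im[y-25:y+25,x-50:x+50],(400,200),interpolation=cv2.INTER_CUBIC))
cv2.imwrite('pics/mag.png',np.vstack([np.hstack([B,C]),np.hstack(s)]))
E
```

```text
206 177 (384, 512, 3)
```

View pics/mag.png

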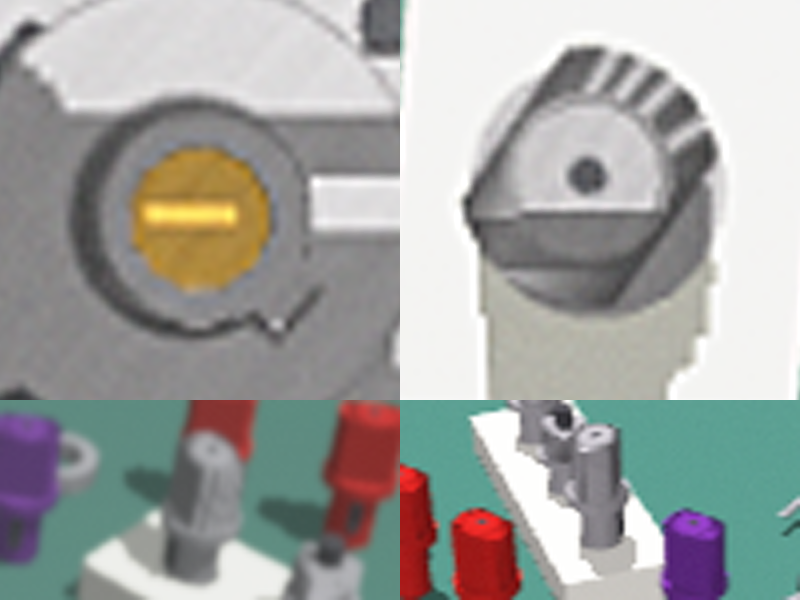

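Hub mouth: centre at panel (189,216), giving (0.5366, 0.0080), keyway at about -42°. Shaft: top-centre at (587,175), giving (0.468, 0.2407), flats along about 57°, so the key is at -33° or 147°. That gets resolved after lifting: grasp, lift and turn it towards the cameras.

```bash
python3 - <<'E'
from h import *
p=np.array([0.4682,0.2406,0.0745])
env.gripper_to(0.65)
env.goto(p+[0,0,0.08],[-90,0,57])
print(env.move_straight(p,rate=0.12,force_limit=8)); st('down')
env.gripper_to(0.0,50); st('grip')
q=p+[0,0,0.15]
env.move_straight(q,rate=0.2); st('lift')
env.goto(q,[-90,0,114]); env.dwell(0.2); st('turn')
out=[]
for c in ['scene','side']:
    f=env.grab_frame(c); im=f['image']
    d=R.from_euler('xyz',f['orientation'],degrees=True).inv().apply(q-[0,0,0.03]-f['position'])*[1,-1,-1]
    x,y=int(f['cx']+f['fx']*d[0]/d[2]),int(f['cy']+f['fy']*d[1]/d[2]); y=max(y,40); print(c,x,y)
    out.append(cv2.resize(im[y-40:y+40,x-40:x+40],(400,400),interpolation=cv2.INTER_CUBIC))
    for k in env.search_frame(f,'shaft_key')[:5]: print(np.round(k['xyz'],3),k['score'])
cv2.imwrite('pics/key.png',np.hstack(out))
E
```

```text
False
down t=17.23 [0.4689 0.2414 0.0754] [-90.   -0.1  57. ] F [-1.  -0.3 -0.1] T [ 0.01 -0.05 -0.04] op 0.653 q [ 44.9  21.7 -24.3   0.  -43.9 -77.9]
grip t=17.84 [0.4683 0.2406 0.0747] [-90.  -0.  57.] F [-1.2  0.   1.4] T [-0.05  0.09  0.  ] op 0.316 q [ 44.9  21.7 -24.4   0.  -43.8 -77.9]
lift t=18.74 [0.4669 0.2399 0.2225] [-89.9   0.2  57. ] F [-0.1  0.  -5.4] T [-0.01 -0.02 -0.01] op 0.320 q [ 44.9  12.4 -13.3  -0.1 -64.5 -77.9]
turn t=19.88 [0.4681 0.2405 0.2243] [-90.   0. 114.] F [-0.7 -0.2 -4.8] T [-0.03  0.06  0.02] op 0.316 q [ 44.9  12.4 -13.1  -0.  -64.5 -20.9]
scene 364 180
[0.355 0.281 0.059] 0.93
[0.483 0.25  0.212] 0.74
[0.381 0.204 0.063] 0.72
[0.505 0.148 0.064] 0.58
side 203 133
[0.34  0.267 0.061] 0.94
[0.37  0.187 0.064] 0.83
[0.478 0.305 0.06 ] 0.69
[0.469 0.229 0.22 ] 0.64
[0.487 0.126 0.061] 0.56
```

View pics/key.png

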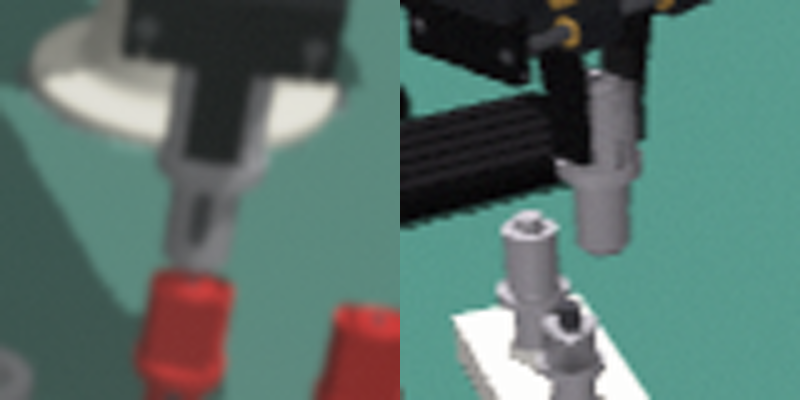

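The scene crop shows the key squarely facing that camera at (203,220), so the key direction is yaw-90 and the target yaw is about 48. Go to the hub and feel the way in.

```bash
python3 - <<'E'
from h import *
h=np.array([0.5366,0.0080]); y=48
env.goto([*h,0.22],[-90,0,y]); env.goto([*h,0.195],[-90,0,y]); env.dwell(0.3); st('above')
print(env.move_straight([*h,0.171],rate=0.04,force_limit=6)); st('bore')
E
```

```text
above t=21.59 [0.5371 0.0084 0.1959] [-90.1  -0.1  48. ] F [-0.3  0.4 -3.7] T [-0.03 -0.05  0.01] op 0.322 q [ 18.2  14.7 -14.3   0.  -60.9 -60.2]
False
bore t=22.34 [0.5367 0.008  0.171 ] [-90.   0.  48.] F [ 0.2 -0.4 -3.3] T [ 0.05 -0.06  0.  ] op 0.316 q [ 18.2  16.1 -16.3   0.  -57.6 -60.2]
```

In the bore with no contact. Now go for the keyway.

```bash
python3 - <<'E'
from h import *
h=np.array([0.5366,0.0080]); y=48
print(env.move_straight([*h,0.153],rate=0.03,force_limit=8)); s=st('key?')
if s['position'][2]>0.160:
    for dy in [-2,2,-4,4,-6,6,-8,8]:
        z=0.169
        env.move_straight([*h,z],rate=0.05); env.goto([*h,z],[-90,0,y+dy])
        hit=env.move_straight([*h,0.153],rate=0.03,force_limit=8); s=st(dy)
        if s['position'][2]<0.160: break
E
```

```text
False
key? t=23.09 [0.5366 0.008  0.153 ] [-90.   0.  48.] F [-0.2  0.1 -4.3] T [ 0.06  0.02 -0.03] op 0.318 q [ 18.2  17.1 -17.7   0.  -55.2 -60.2]
```

```bash
python3 - <<'E'
from h import *
h=np.array([0.5366,0.0080])
for z in [0.149,0.144,0.1405]:
    print(env.move_straight([*h,z],rate=0.03,force_limit=25)); st(z)
print(env.move_straight([*h,0.134],rate=0.01,force_limit=22)); st('press'); env.dwell(0.5); st('hold')
E
```

```text
False
0.149 t=23.38 [0.5374 0.0081 0.1505] [-90.1  -0.1  48. ] F [-1.3  0.7  5.1] T [ 0.19  0.52 -0.05] op 0.315 q [ 18.2  17.3 -17.9   0.1 -54.7 -60.2]
False
0.144 t=23.69 [0.5374 0.008  0.1455] [-90.1  -0.1  48. ] F [-1.9  0.   7.1] T [0.23 0.61 0.04] op 0.317 q [ 18.2  17.6 -18.3   0.1 -54.  -60.2]
False
0.1405 t=23.96 [0.5374 0.0081 0.1423] [-90.1  -0.1  48. ] F [-2.3  0.4  8.1] T [ 0.29  0.82 -0.02] op 0.316 q [ 18.2  17.8 -18.6   0.1 -53.5 -60.2]
False
press t=24.76 [0.5375 0.0081 0.1386] [-90.2  -0.1  48.1] F [-7.9  2.  20.3] T [ 0.73  2.55 -0.12] op 0.317 q [ 18.2  18.  -18.9   0.1 -52.9 -60.2]
hold t=25.26 [0.5375 0.008  0.1386] [-90.2  -0.1  48.1] F [-7.8  1.7 20.9] T [ 0.74  2.57 -0.04] op 0.319 q [ 18.2  18.  -18.9   0.1 -52.9 -60.2]
```

```bash
python3 - <<'E'
from h import *
env.move_straight([0.5354,0.0079,0.134],rate=0.01); env.dwell(0.3); st('shift')
env.move_straight([0.5354,0.0079,0.131],rate=0.01,force_limit=20); env.dwell(0.5); st('press')
out=[]
for c in ['scene','side']:
    f=env.grab_frame(c); im=f['image']
    d=R.from_euler('xyz',f['orientation'],degrees=True).inv().apply(np.array([0.537,0.008,0.128])-f['position'])*[1,-1,-1]
    x,y=int(f['cx']+f['fx']*d[0]/d[2]),int(f['cy']+f['fy']*d[1]/d[2])
    out.append(cv2.resize(im[y-32:y+32,x-32:x+32],(400,400),interpolation=cv2.INTER_CUBIC))
    for k in env.search_frame(f,'shaft_shoulder')[:6]: print(c,np.round(k['xyz'],3),k['score'])
cv2.imwrite('pics/home.png',np.hstack(out))
E
```

```text
shift t=25.82 [0.5375 0.0081 0.1386] [-90.3  -0.2  48.1] F [-5.2  1.6 18.2] T [ 0.55  1.88 -0.01] op 0.319 q [ 18.2  17.9 -19.    0.1 -52.8 -60.2]
press t=26.64 [0.5372 0.0081 0.1396] [-90.3  -0.2  48.2] F [-2.7  0.2  9.1] T [ 0.48  0.99 -0.02] op 0.317 q [ 18.3  17.8 -19.    0.2 -52.9 -60.2]
scene [0.353 0.287 0.063] 0.96
scene [0.501 0.142 0.063] 0.73
scene [0.378 0.205 0.065] 0.57
scene [0.549 0.019 0.154] 0.53
scene [0.496 0.4   0.075] 0.51
side [0.485 0.127 0.061] 0.9
side [0.37  0.185 0.063] 0.65
side [0.34  0.269 0.061] 0.6
```

View pics/home.png

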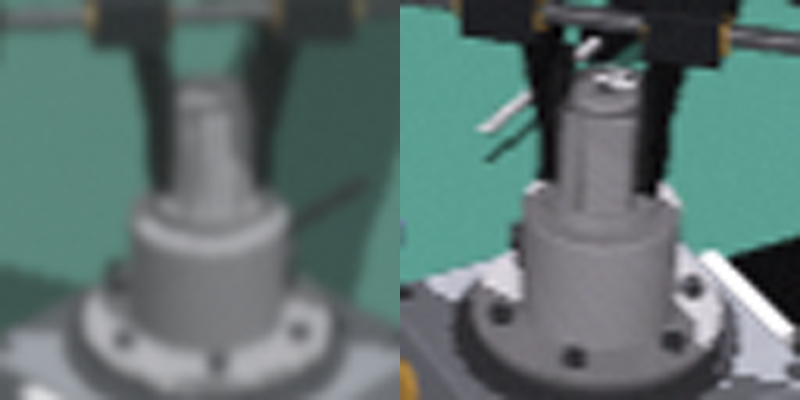

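The crops show the collar down on the hub, but the force-limit stop relaxed the push: the shaft rose about 1 mm, to z 0.1396. Press again without the limit so the target keeps pushing.

```bash
python3 - <<'E'
from h import *
env.gripper_to(0.0,60)
for z in [0.136,0.134,0.132,0.131]:
    env.move_straight([0.5358,0.0079,z],rate=0.01); env.dwell(0.4); st(z)
E
```

```text
0.136 t=27.77 [0.5372 0.0081 0.1388] [-90.4  -0.2  48.2] F [-3.5  0.6 10.1] T [ 0.51  0.98 -0.07] op 0.322 q [ 18.3  17.8 -19.1   0.2 -52.7 -60.2]
0.134 t=28.52 [0.5372 0.0081 0.1387] [-90.4  -0.3  48.2] F [-6.6  2.4 20.2] T [ 0.78  2.32 -0.06] op 0.318 q [ 18.3  17.8 -19.2   0.3 -52.6 -60.3]
0.132 t=29.27 [0.5373 0.0081 0.1386] [-90.5  -0.3  48.3] F [-9.9  2.6 30.5] T [ 1.16  3.57 -0.13] op 0.314 q [ 18.3  17.8 -19.2   0.3 -52.5 -60.3]
0.131 t=29.92 [0.5373 0.0081 0.1386] [-90.5  -0.3  48.3] F [-13.    3.8  35.8] T [ 1.32  4.18 -0.07] op 0.316 q [ 18.3  17.8 -19.2   0.3 -52.5 -60.3]
```

The stop is hard at z = 0.1386 (force 10→36 N with no travel), matching the predicted 0.1387. The tool tilt has drifted to 0.5°, so I command it upright explicitly.

```bash
python3 - <<'E'
from h import *
for x,z,rot in [(0.5362,0.133,[-90,0,48]),(0.5362,0.133,[-89.7,0.2,48])]:
    env.move_straight([x,0.0079,z],rotation=rot,rate=0.01); env.dwell(0.5); s=st((x,rot))
E
```

```text
(0.5362, [-90, 0, 48]) t=30.77 [0.5374 0.0081 0.1386] [-90.2  -0.2  48.1] F [-8.9  1.8 24.7] T [1.05 2.98 0.03] op 0.321 q [ 18.2  18.  -18.9   0.1 -52.9 -60.2]
(0.5362, [-89.7, 0.2, 48]) t=31.52 [0.5376 0.008  0.1386] [-89.9   0.   48.1] F [-9.3  3.5 24. ] T [ 0.73  2.79 -0.02] op 0.317 q [ 18.1  18.1 -18.6  -0.1 -53.3 -60. ]
```

```bash
python3 - <<'E'
from h import *
env.dwell(1.0); st('hold'); print(env.close_job())
E
```

```text
hold t=32.52 [0.5375 0.008  0.1386] [-89.9   0.   48.1] F [-9.9  2.7 24.4] T [0.81 2.74 0.03] op 0.315 q [ 18.1  18.1 -18.6  -0.1 -53.3 -60. ]
the job is handed in; nothing more can be done
None
```

I turned the knob to its anticlockwise stop, then inserted the keyed shaft and pressed it home. I handed the job in at 32.5 s of the 67 s allowed, with the arm still holding and pressing the shaft.

- **Knob:** I turned it about 67° anticlockwise until the wrist torque rose sharply (0.3 to 0.5 N m). A picture afterwards showed the pointer on the end tick.
- **Shaft:** I gripped it on the flats and confirmed the key's side with the scene camera. The key slipped into the keyway on the first try with no contact force. Pressing on met the ejector spring, then a hard stop at TCP z 0.1386 m, where 0.1387 m was predicted. Raising the push from 10 to 36 N there gave no further travel.
- **Final hold:** In the last 1 s check the upward reaction was about 24 N, the tool was upright within 0.1° and the grip force was set to 60 N.

**Problems and limits:**
- A force-limited press let the shaft rise by about 1 mm once, and the tool drifted 0.5° out of upright. I corrected both before handing in.
- A sideways force of about 10 N and a moment of about 2.7 N m remained.
- The last camera crops, taken just before the final press, are too coarse to show a gap under 1 mm at the shoulder. That the shoulder sits flush rests on the stop height and the force.

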